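# Lock a stone stop in the T-slot of a lithography bed

### The arm

A 6-joint arm with a two-finger parallel gripper is mounted at the origin on the work surface. World frame = base frame: x ahead of the robot, y to its left, z up, the work surface at z = 0. Lengths are in mm, angles in rad, forces in N, time in s.
With the tool pointing down it reaches from about 250 to 725 mm from the base axis. Payload 9.7 kg.
Tool frame: the origin (TCP) lies at the very end of the fingers, on their centre line; the grasp point (between the pads) lies 19 mm behind it; z points along the fingers, y is the direction in which the jaws open and shut (so a half turn about z gives the same grasp; the last joint's range is limited). The gripper opens to 85 mm and grips with 20 to 120 N. Pads are 22 mm wide; open, the fingers measure 114 mm over their backs; the gripper's body (76 mm by 85 mm) begins 54 mm behind the grasp point. The pads swing forward as they close: fully open they stand 13 mm farther back than shut.
Start: joints at [-1.128, 0.087, 0.176, 1.66, 0, 1.571], TCP at [235.656, -496.954, 231.284] pointing down, gripper open.
Joint ranges: [-3.13, 3.13], [-0.85, 1.81], [-1.15, 1.24], [-2.2, 2.28], [-1.44, 1.52], [-3.14, 3.14]. Speed limits (rad/s): [2.22, 2.22, 2.57, 3.14, 3.14, 3.14].

### API

Orientations are given as a unit quaternion [x, y, z, w].
In Python, from workcell import ctrl gives the robot as it stands.
- The arm moves only by the tool servo_tool, never from a script. Its argument "series" is a list of rows, each a list of 3 entries, a list of its own where there are three numbers: the finger opening in mm, from 0 to 85.4, then the shift along the tool's x, y, z in mm, then the turn, a rotation vector about the tool's x, y, z in rad. A call has 1 to 8 rows; each row is the pose to reach, as a shift and turn from the pose commanded when the call began, along the tool's axes at that moment; what a row does not reach only later rows make up. A row lasts 1/8 s, in which the tool goes at most 62.5 mm and 10.7 degrees, less where a joint would pass 70% of its speed; a pose out of reach is approached as far as the arm can. A call with a gripper value outside its range is refused whole. The fingers move at their own pace and stop on an object; "newtons" is the grip in N (left out, the last holds). Time passes only in rows, so rows that repeat a pose let the fingers close. It gives the time, the measured TCP pose, the force and the opening at its end, in the units of the state.
- ctrl.get_obs(): the state, without advancing time (a new reading comes with each control period).
- ctrl.read_camera(name): name is "side" or "top" or "wrist"; returns a dict with "img" (420x560x3 uint8, red, green, blue), "range_z" (420x560 float32, mm along the optical axis (not along the pixel's ray), 0 where there is no reading), "fx", "fy", "cx", "cy" (pixels), "dist" ([k1, k2, p1, p2, k3] as OpenCV has them; the pictures are not rectified), "R" (3x3) and "t" (3): a world point X has camera coordinates R X + t. Camera axes: x right, y down, z forward; pixel columns grow to the right and rows downward; lengths in mm; the calibration is good to about 2 mm. A picture is of the moment at which its call begins.
- ctrl.close_job(): hands the job in, once; it reports no verdict.
The state is a dict: "t": time; "joint_positions": joint angles; "qd": joint speeds; "tau": joint torques, N m; "ee_pos": TCP position; "eef_rot": TCP orientation; "wrist_force": force on the tool from outside, world axes, zero at the start; "torque": the same for the moment, N m; "opening": finger opening in mm.
Only numpy, scipy, OpenCV 4.12 (cv2) and the standard library are available. Lean on these libraries where they do the work, as an engineer would, in place of code of your own. Each camera call takes 0.05 s, during which the arm holds its last target.

### The job

Take the blue stone stop with the red T-handle off the wooden rest, lower it into the bed's T-slot well clear of the printing stone with its sprung rubber nose facing the stone, and slide it up until the stone pushes the nose about half way in. Then press the handle down against its spring, turn it a quarter turn clockwise and let it rise and go, so that the stop is locked flat on the bed with its nose still pressed part way in against the stone. Work gently without forcing the nose or the handle, keep the gripper off the stone, and leave everything else where it is.

Things in the scene. Friction and masses are not known exactly. Their poses are not given: they have to be found in the camera images.
- bed: Wooden bed board 260 x 600 x 30 mm on the bench, fixed, with an aluminium T-slot along its y axis at x = 0, from y = -240 to +360 mm. Origin on the bench under the slot's centre line; z up; bed top and slot mouth at z = 30 mm. Slot 15 mm wide through lips 6 mm thick, over a channel 34 mm wide, 14 mm deep. The stone lies on the +y part; y = -240 to about -25 mm is free for the stop.
- slot_drop (a point): Point on the slot's centre line at bed-top height, 155 mm from the bed's origin towards -y: a good place for the stop's handle axis when it is lowered in (its nose is then 60 to 110 mm short of the stone). Axes as the bed's: y along the slot towards the stone, z up.
- stone: Printing stone 190 mm across the slot, about 220 along it, 45 thick, on the bed, immovable, a locked stop of the same kind behind its far edge. Origin at bed-top height, midway between the two register crosses drawn on its face; y as the bed's y. Edges hand-dressed: the near edge (facing -y) lies anywhere from 98 to 122 mm from the origin, to be found by touch.
- stop_grip (a point): Centre of the stop's red T-handle, on its turning axis, where to grasp: upright plate 12 mm thick (x), 46 long (y), 28 high (z). Unlocked, as at the start, its y axis is the stop's, pointing to the nose; turns with the handle. 48 mm above the stop's underside (up to 6 mm less when pressed down), 28 mm above the blue shoe's top. Stop about 0.4 kg.
- stop_foot (a point): Centre of the stop's underside on the handle axis; y to the nose, z up. Blue shoe: 36 mm wide, y = -40 to +56 mm, 20 high. Below it tenons 12 mm wide, 3 deep, and the 12 x 26 x 6 mm T-head down to 9 mm, long side along y while unlocked. Seated, this point is on the bed top, within 1.5 mm of the slot's centre line. At the start it is 45 mm above the bench, in one of two places on the rest.
- stop_nose (a point): Centre of the face of the stop's black rubber nose when fully out: 70 mm from the handle axis towards the stop's +y, 11 mm above the underside (the point does not move back with the nose). The nose is sprung: 2 N starts it, then it yields 8 mm at 0.8 N per mm (about 5 N half way, 8.4 N at its end stop).
- press (a joint): How far the T-handle and T-head are pressed down in the stop, m: 0 up, 0.006 fully down. Spring: 7 N to start, then 1.8 N per mm (17.8 N at the end). Pressed more than 3 mm the T-head is below the slot's lips and can turn; less and it jams. Locked and let go, the head pulls up under the lips and this reads about 0.003.
- lock (a joint): Turn of the T-handle in the stop, rad: 0 unlocked (handle and T-head along the slot), 1.571 locked against its stop (across the slot). Grows clockwise seen from above; slight friction.
- rest: Wooden rest 64 x 250 x 45 mm with a 16 mm groove along its y axis; two places, 60 mm either side of its centre, hold the stop and a spare bolt. Origin at the centre of its underside. Fixed.
- spare_mid (a point): Bystander: a spare T-bolt with a black star knob (46 mm across, 44 mm above the rest), in the other place on the rest. Point 12 mm above the rest's top.
- ink_can: Bystander: ink can, 90 mm across, 65 mm high, origin under its centre.
- gum_bottle: Bystander: amber bottle, 64 mm across, 130 mm high, origin under its centre.
- ink_knife: Bystander: ink knife 240 mm long, lying on the bench.
- roller: Bystander: hand roller, lying on the bench near the right side; origin under the roller.
- crayon: Bystander: crayon in a brass holder, 112 mm long, 10 mm thick, lying on the bed about 95 mm from the slot.
- hone: Bystander: green honing block 35 x 85 x 28 mm lying on the bed about 98 mm from the slot, on the other side from the crayon.

How it is judged (in metres and radians):
On the way, in this order (a step that is already met when the one before it is completed fails the run):
1. the stop sits flat in the T-slot, unlocked, its nose pointing to the stone and more than 20 mm short of it (z of stop_foot in the frame of bed between 0.028 and 0.0318 m and x of stop_foot in the frame of bed between -0.0035 and 0.0035 m and angle between stop_foot's own z axis and vertical below 0.06 rad and angle between the y axis of stop_foot and the y axis of bed, either way round below 0.12 rad and y of stop_nose in the frame of stone below -0.142 m and value of joint lock below 0.3 rad), for 0.2 s.
2. slid along the slot, still unlocked, until the nose is pressed against the stone with 3 to 7.2 N (contact force between stop and stone between 3 and 7.2 N and z of stop_foot in the frame of bed below 0.0318 m and y of stop_nose in the frame of stone above -0.13 m and value of joint lock below 0.3 rad), for 0.2 s.
At the end, for the whole second after the job is handed in: Stop flat in the T-slot (underside within 1.8 mm of the bed top, tilt under 0.06 rad, within 3.5 mm of the slot's centre line), handle turned 1.3 rad or more and risen (press 1.5 to 4.5 mm, T-head up under the lips), nose facing the stone and bearing on it with 3 to 7.2 N (value of joint lock above 1.3 rad and value of joint press between 0.0015 and 0.0045 m and contact force between stop and stone between 3 and 7.2 N and z of stop_foot in the frame of bed between 0.028 and 0.0318 m and x of stop_foot in the frame of bed between -0.0035 and 0.0035 m and angle between stop_foot's own z axis and vertical below 0.06 rad and y of stop_nose in the frame of stone above -0.13 m); the robot touches nothing.
It fails at once if the stop pushed against the stone with more than 20 N (contact force between stop and stone above 20 N).
It fails at once if the stop forced on the bed with more than 60 N (contact force between stop and bed above 60 N).
It fails at once if the robot touches the stone (contact force between any of the fingers, the arm and stone above 1 N).
It fails at once if a bystander moved by more than 30 mm (distance of any of spare_mid, ink_can, gum_bottle, ink_knife, roller, crayon, hone from where it was at the start of the episode above 0.03 m).
It also fails if it takes over 61 s, if anything falls off the work surface, if the arm or the gripper's body presses on something with over 40 N, if the wrist force passes 120 N, or if a joint passes its speed limit or range.

## Working session

There is one attempt and no reset: what is moved stays moved. The work goes in short steps, Python scripts to look and compute and a tool call to move; the robot and the scene stay as the last step left them, time stands still between calls to the robot, and variables do not carry over. Pictures are saved under pics/ and viewed, and the job is handed in when it is done.

Besides the shell and the picture viewer there is one more tool, called after "Call:" by a JSON object that holds its "op" and its "data". servo_tool: Moves the arm, as the interface text tells. Its arguments: {"type":"object","properties":{"series":{"type":"array","items":{"type":"array"}},"newtons":{"type":"number"}},"required":["series"]}

```bash
mkdir -p pics; ls
cat > h.py <<'E'
import numpy as np, cv2
from workcell import ctrl
def snap(n,f):
    c=ctrl.read_camera(n); cv2.imwrite('pics/'+f,c['img'][:,:,::-1]); np.savez('pics/'+f+'.npz',**{k:np.array(v) for k,v in c.items()}); return c
def load(f): return dict(np.load('pics/'+f+'.npz'))
def K(c): return np.array([[c['fx'],0,c['cx']],[0,c['fy'],c['cy']],[0,0,1]],float)
def ray(c,uv):
    p=cv2.undistortPoints(np.array(uv,float).reshape(-1,1,2),K(c),np.array(c['dist'],float)).reshape(-1,2)
    d=np.c_[p,np.ones(len(p))]; return d
def plane(c,uv,z):
    R=np.array(c['R']);t=np.array(c['t']).ravel(); d=ray(c,uv)@R; o=-R.T@t
    return o+d*((z-o[2])/d[:,2])[:,None]
def depth(c,uv):
    R=np.array(c['R']);t=np.array(c['t']).ravel(); uv=np.array(uv).reshape(-1,2)
    z=c['range_z'][uv[:,1].astype(int),uv[:,0].astype(int)]
    return (ray(c,uv)*z[:,None]-t)@R
def proj(c,X):
    return cv2.projectPoints(np.array(X,float).reshape(-1,3),cv2.Rodrigues(np.array(c['R'],float))[0],np.array(c['t'],float),K(c),np.array(c['dist'],float))[0].reshape(-1,2)
E
python3 - <<'E'
from h import *
for n in ['top','side','wrist']: snap(n,n+'0.png')
o=ctrl.get_obs()
for k in o: print(k,np.round(o[k],3))
E
```

```text
pics
t 0.15
joint_positions [-1.128  0.087  0.175  1.66  -0.     1.571]
qd [-0.001 -0.002  0.003 -0.001 -0.    -0.001]
tau [-1.0000e-03 -5.2076e+01  4.6505e+01  1.4000e-02 -0.0000e+00 -0.0000e+00]
ee_pos [ 235.567 -496.79   230.731]
eef_rot [ 0.976  0.22  -0.    -0.001]
wrist_force [-0.402 -0.603  0.169]
torque [0.019 0.03  0.02 ]
opening 85.419
```

View pics/top0.png

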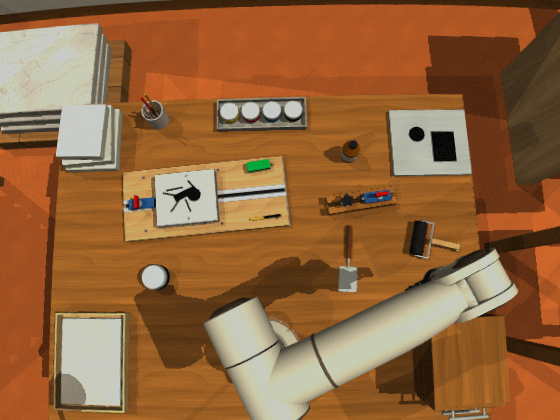

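View pics/side0.png

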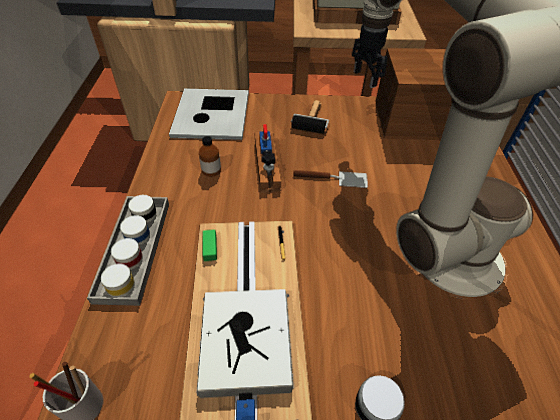

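View pics/wrist0.png

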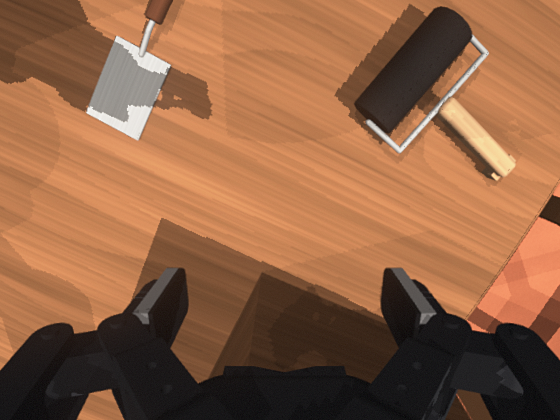

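Run:
```python
from h import *
c=load('top0.png'); im=c['img'][:,:,::-1]
a=cv2.resize(im[150:250,110:300],None,fx=4,fy=4,interpolation=cv2.INTER_CUBIC);cv2.imwrite('pics/a.png',a)
a=cv2.resize(im[170:230,300:420],None,fx=6,fy=6,interpolation=cv2.INTER_CUBIC);cv2.imwrite('pics/b.png',a)
s=load('side0.png');im=s['img'][:,:,::-1]
a=cv2.resize(im[110:210,220:320],None,fx=6,fy=6,interpolation=cv2.INTER_CUBIC);cv2.imwrite('pics/c.png',a)
print(c['fx'],s['fx'],-c['R'].T@c['t'],-s['R'].T@s['t'])
print('bed corners',plane(c,[(122,172),(284,157),(289,226),(125,240)],30).round(1))
print('stop',depth(c,[(376,196),(365,199),(388,195),(345,200)]).round(1))
```

```text
430.7326096238669 401.1386439443659 [ 239.91242606  -79.0730853  1565.85408829] [486.3196646  651.92926077 898.36794252]
bed corners [[666.3 529.1  30. ]
 [705.3 -80.6  30. ]
 [447.2 -92.2  30. ]
 [409.8 506.3  30. ]]
stop [[ 534.1 -396.7  104.1]
 [ 531.  -364.    70.5]
 [ 545.1 -449.4   62.3]
 [ 526.6 -290.7   84.3]]
```

View pics/a.png

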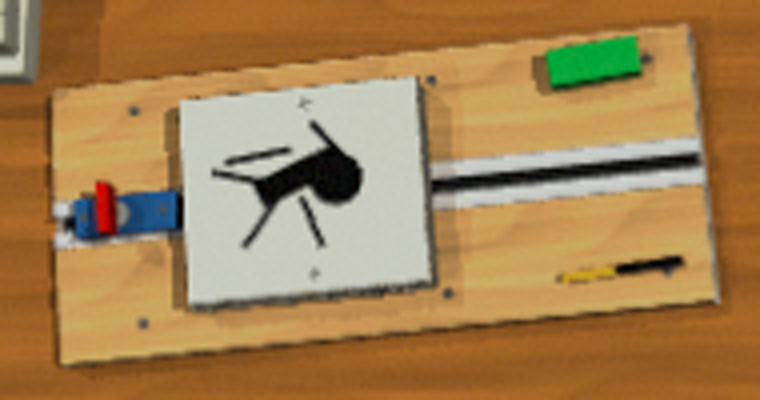

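View pics/b.png

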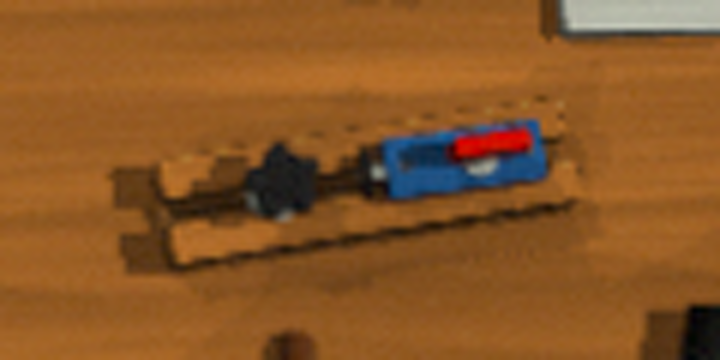

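View pics/c.png

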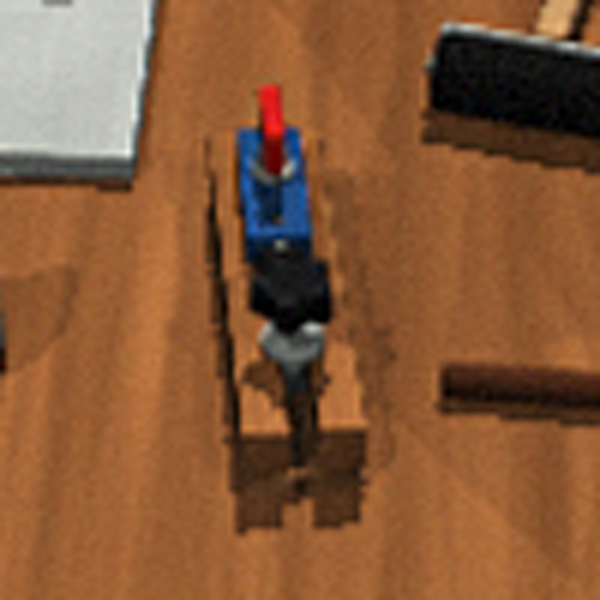

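```bash
cat >> h.py <<'E'
def mask(c,lo,hi,roi=None):
    hsv=cv2.cvtColor(c['img'],cv2.COLOR_RGB2HSV); m=cv2.inRange(hsv,lo,hi)
    if roi: 
        k=np.zeros_like(m); x0,y0,x1,y1=roi; k[y0:y1,x0:x1]=255; m&=k
    return m
def cloud(c,m):
    v,u=np.nonzero(m); P=depth(c,np.c_[u,v]); return P[c['range_z'][v,u]>0]
def rmask(c,roi=None): return mask(c,(0,200,110),(6,255,255),roi)|mask(c,(174,200,110),(180,255,255),roi)
def bmask(c,roi=None): return mask(c,(100,140,40),(120,255,255),roi)
E
python3 - <<'E'
from h import *
c=load('top0.png');s=load('side0.png')
for n,cc,roi in [('top',c,(350,170,410,220)),('side',s,(240,110,300,200))]:
    for nm,f in (('red',rmask),('blue',bmask)):
        P=cloud(cc,f(cc,roi)); 
        zt=np.percentile(P[:,2],95); Q=P[abs(P[:,2]-zt)<6]
        r=cv2.minAreaRect(Q[:,:2].astype(np.float32))
        print(n,nm,len(P),zt.round(1),Q.mean(0).round(1),r, P[:,2].min().round(1))
# rest top points
P=cloud(c,mask(c,(0,0,0),(180,255,255),(315,180,405,220)))
Q=P[abs(P[:,2]-45)<6]; print('rest',cv2.minAreaRect(Q[:,:2].astype(np.float32)),len(Q))
P=cloud(c,mask(c,(0,0,0),(180,255,255),(110,150,300,250)))
Q=P[abs(P[:,2]-30)<8]; print('bed',cv2.minAreaRect(Q[:,:2].astype(np.float32)),Q[:,2].mean())
Q=P[abs(P[:,2]-75)<8]; print('stone',cv2.minAreaRect(Q[:,:2].astype(np.float32)),Q[:,2].mean())
E
```

```text
top red 37 112.3 [ 541.7 -414.2  109.1] ((542.3025512695312, -415.59356689453125), (10.336215019226074, 39.97892761230469), 12.822391510009766) 100.1
top blue 147 70.4 [ 537.6 -398.3   67.3] ((541.3435668945312, -408.6365051269531), (33.40224838256836, 92.92916107177734), 6.407949924468994) 54.8
side red 32 111.0 [ 546.1 -418.9  108.4] ((546.8235473632812, -419.99700927734375), (9.80260181427002, 45.42776107788086), 2.70961594581604) 102.8
side blue 143 69.9 [ 544.9 -399.5   67. ] ((545.4840087890625, -408.6008605957031), (34.459930419921875, 91.57673645019531), 7.250269412994385) 51.6
rest ((534.18603515625, -356.2430725097656), (65.36067199707031, 250.2718963623047), 7.804506301879883) 635
bed ((597.68505859375, 246.52569580078125), (347.0111999511719, 655.0429077148438), 3.5232086181640625) 29.987102797695517
stone ((573.4257202148438, 364.7933349609375), (444.5142822265625, 240.14141845703125), 77.56024932861328) 75.06509583199109
```

Call:
{"op": "servo_tool", "data": {"series": [[60,[0,0,0],[0,0,-0.15]],[60,[0,0,0],[0,0,-0.15]]]}}

```text
t: 0.4
ee_pos: [235.6, -496.9, 231.0]
eef_rot: [0.957, 0.292, -0.0, -0.0]
wrist_force: [-0.1, -0.3, 0.4]
opening: 60.0
```

```bash
cat >> h.py <<'E'
from scipy.spatial.transform import Rotation as Ro
def go(X,phi):
    """X world TCP target, phi world angle of tool y, tool straight down"""
    o=ctrl.get_obs(); R0=Ro.from_quat(o['eef_rot']); p=np.array(o['ee_pos'])
    yv=np.array([np.cos(phi),np.sin(phi),0]); zv=np.array([0,0,-1.]); xv=np.cross(yv,zv)
    R1=Ro.from_matrix(np.c_[xv,yv,zv])
    print('shift',R0.inv().apply(np.array(X)-p).round(2),'turn',(R0.inv()*R1).as_rotvec().round(4))
def st():
    o=ctrl.get_obs(); R=Ro.from_quat(o['eef_rot']).as_matrix()
    print('t',round(o['t'],2),'p',np.round(o['ee_pos'],2),'phi',np.arctan2(R[1,1],R[0,1]).round(4),'z',R[:,2].round(4),'F',np.round(o['wrist_force'],2),'T',np.round(o['torque'],3),'op',round(o['opening'],2),'q',np.round(o['joint_positions'],3))
E
python3 - <<'E'
from h import *
st(); go([543,-417,250],0.136); go([543,-417,250],0.136+np.pi)
E
```

```text
t 0.4 p [ 235.61 -496.89  231.  ] phi -0.9788 z [-3.e-04  5.e-04 -1.e+00] F [-0.15 -0.28  0.38] T [0.005 0.014 0.008] op 59.98 q [-1.128  0.087  0.176  1.66  -0.     1.422]
shift [299.66 105.22 -19.05] turn [-5.0000e-04 -3.0000e-04 -1.1148e+00]
shift [299.66 105.22 -19.05] turn [-4.0000e-04  5.0000e-04  2.0268e+00]
```

Run:
```python
from h import *
c=load('wrist0.png'); C=-c['R'].T@c['t']; print(C, c['R'], C-np.array([235.567,-496.79,230.731]))
go([535,-370,230],0.136+np.pi)
```

```text
[ 301.33730136 -465.91635109  373.81092591] [[ 4.28735175e-01 -9.03430163e-01 -3.00961567e-04]
 [-8.66600689e-01 -4.11351345e-01  2.82477109e-01]
 [-2.55322142e-01 -1.20847059e-01 -9.59273992e-01]] [ 65.77030136  30.87364891 143.07992591]
shift [319.25  61.77   0.98] turn [-4.0000e-04  5.0000e-04  2.0268e+00]
```

Call:
{"op": "servo_tool", "data": {"series": [[60,[40,8,0],[0,0,0.18]],[60,[80,16,0],[0,0,0.36]],[60,[120,24,0],[0,0,0.54]],[60,[160,32,0],[0,0,0.72]],[60,[200,40,0],[0,0,0.9]],[60,[240,48,0],[0,0,1.08]],[60,[280,55,0],[0,0,1.26]],[60,[319,62,1],[0,0,1.44]]]}}

```text
t: 1.4
ee_pos: [494.6, -416.1, 230.0]
eef_rot: [0.935, -0.353, 0.007, -0.025]
wrist_force: [0.1, -0.4, 0.3]
opening: 60.3
```

Call:
{"op": "servo_tool", "data": {"series": [[60,[0,0,0],[0,0,0.18]],[60,[0,0,0],[0,0,0.36]],[60,[0,0,0],[0,0,0.54]],[60,[0,0,0],[0,0,0.587]],[60,[0,0,0],[0,0,0.587]],[60,[0,0,0],[0,0,0.587]]]}}

```text
t: 2.15
ee_pos: [365.4, -500.0, 230.5]
eef_rot: [0.87, -0.486, 0.019, -0.084]
wrist_force: [-0.1, -0.9, -0.5]
opening: 60.1
```

Run:
```python
from h import *
st(); c=snap('wrist','w1.png')
for nm,f in (('red',rmask),('blue',bmask)):
    P=cloud(c,f(c)); zt=np.percentile(P[:,2],95); Q=P[abs(P[:,2]-zt)<4]
    r=cv2.minAreaRect(Q[:,:2].astype(np.float32)); print(nm,len(P),zt,Q.mean(0),r,cv2.boxPoints(r))
```

```text
t 2.15 p [ 365.44 -499.97  230.54] phi -2.5947 z [ 0.1156  0.1276 -0.9851] F [-0.06 -0.88 -0.54] T [-0.127  0.068  0.025] op 60.06 q [-1.016  0.306  0.42   1.733  0.166  3.142]
red 1 84.87742507978847 [ 544.12190715 -442.15846998   84.87742508] ((544.1218872070312, -442.1584777832031), (0.0, 0.0), 0.0) [[ 544.1219  -442.15848]
 [ 544.1219  -442.15848]
 [ 544.1219  -442.15848]
 [ 544.1219  -442.15848]]
blue 74 66.58864784272562 [ 549.9323497  -407.03665497   65.58829495] ((544.4719848632812, -412.06494140625), (31.299659729003906, 94.1333236694336), 6.243936061859131) [[ 523.79596 -366.97958]
 [ 534.034   -460.55447]
 [ 565.148   -457.1503 ]
 [ 554.91    -363.5754 ]]
```

View pics/w1.png

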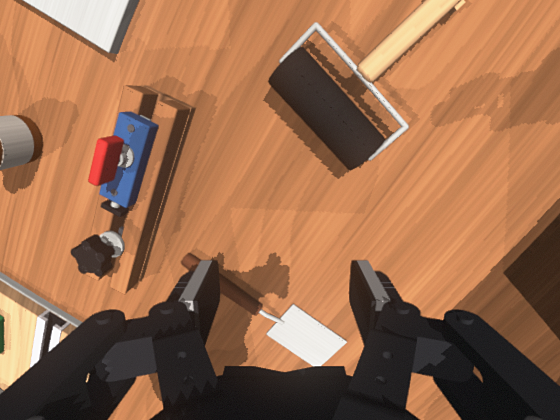

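Run:
```python
from h import *
go([470,-420,235],-2.595+1.35)
```

```text
shift [ -13.16 -131.79   18.37] turn [-0.1718 -0.0706 -1.3449]
```

Call:
{"op": "servo_tool", "data": {"series": [[60,[-2,-16,2],[-0.022,-0.009,-0.168]],[60,[-4,-33,4],[-0.043,-0.018,-0.336]],[60,[-6,-50,7],[-0.065,-0.027,-0.505]],[60,[-8,-66,9],[-0.086,-0.035,-0.673]],[60,[-9,-82,11],[-0.108,-0.044,-0.84]],[60,[-10,-99,14],[-0.13,-0.053,-1.01]],[60,[-12,-115,16],[-0.15,-0.062,-1.177]],[60,[-13,-132,18],[-0.172,-0.071,-1.345]]]}}

```text
t: 3.2
ee_pos: [472.9, -417.9, 235.5]
eef_rot: [0.986, 0.167, 0.0, 0.0]
wrist_force: [0.0, -0.5, 0.6]
opening: 60.1
```

Run:
```python
from h import *
st();go([535,-370,230],0.11)
```

```text
t 3.2 p [ 472.95 -417.9   235.55] phi -1.2362 z [ 7.e-04 -6.e-04 -1.e+00] F [ 0.02 -0.52  0.63] T [-0.004  0.014 -0.003] op 60.05 q [-0.724  0.292  0.421  1.699  0.     2.083]
shift [ 74.34 -24.88   5.56] turn [ 1.0000e-03  1.0000e-04 -1.3462e+00]
```

Call:
{"op": "servo_tool", "data": {"series": [[60,[10,-3,1],[0,0,-0.18]],[60,[20,-6,2],[0,0,-0.36]],[60,[30,-9,3],[0,0,-0.54]],[60,[40,-12,4],[0,0,-0.72]],[60,[50,-16,5],[0,0,-0.9]],[60,[60,-20,5],[0,0,-1.08]],[60,[70,-23,5],[0,0,-1.26]],[60,[74,-25,5],[0,0,-1.44]]]}}

```text
t: 4.2
ee_pos: [534.8, -370.2, 230.5]
eef_rot: [0.631, 0.776, 0.0, 0.0]
wrist_force: [-0.6, -0.2, -0.6]
opening: 59.4
```

Call:
{"op": "servo_tool", "data": {"series": [[60,[0,0,0],[0,0,-0.18]],[60,[0,0,0],[0,0,-0.36]],[60,[0,0,0],[0,0,-0.54]],[60,[0,0,0],[0,0,-0.72]],[60,[0,0,0],[0,0,-0.9]],[60,[0,0,0],[0,0,-1.08]],[60,[0,0,0],[0,0,-1.26]],[60,[0,0,0],[0,0,-1.44]]]}}

```text
t: 5.2
ee_pos: [534.4, -370.5, 230.6]
eef_rot: [-0.037, 0.999, 0.0, 0.0]
wrist_force: [-0.5, 0.0, -0.7]
opening: 60.1
```

Run:
```python
from h import *
st();go([535,-370,230],0.136-np.pi)
```

```text
t 5.2 p [ 534.39 -370.52  230.63] phi 1.6442 z [ 1.e-03  1.e-04 -1.e+00] F [-0.45  0.01 -0.75] T [-0.025 -0.008 -0.075] op 60.05 q [-6.070e-01  3.410e-01  4.730e-01  1.702e+00  1.000e-03 -6.800e-01]
shift [-0.64  0.48  0.63] turn [-8.0000e-04  8.0000e-04 -1.6334e+00]
```

Call:
{"op": "servo_tool", "data": {"series": [[60,[0,0,0],[0,0,-0.18]],[60,[0,0,0],[0,0,-0.36]],[60,[0,0,0],[0,0,-0.54]],[60,[0,0,0],[0,0,-0.72]],[60,[0,0,0],[0,0,-0.9]],[60,[0,0,0],[0,0,-1.08]],[60,[0,0,0],[0,0,-1.26]],[60,[0,0,0],[0,0,-1.44]]]}}

```text
t: 6.2
ee_pos: [534.4, -370.5, 230.6]
eef_rot: [-0.687, 0.727, -0.0, 0.0]
wrist_force: [0.4, -0.5, -0.8]
opening: 60.2
```

Call:
{"op": "servo_tool", "data": {"series": [[60,[0,0,0],[0,0,-0.18]],[60,[0,0,0],[0,0,-0.18]]]}}

```text
t: 6.45
ee_pos: [534.4, -370.5, 230.6]
eef_rot: [0.747, -0.665, 0.0, -0.0]
wrist_force: [0.1, -0.2, 0.1]
opening: 60.2
```

Run:
```python
from h import *
st(); c=snap('wrist','w2.png')
for nm,f in (('red',rmask),('blue',bmask)):
    P=cloud(c,f(c)); zt=np.percentile(P[:,2],95); Q=P[abs(P[:,2]-zt)<4]
    r=cv2.minAreaRect(Q[:,:2].astype(np.float32)); print(nm,len(P),zt,Q.mean(0),r,cv2.boxPoints(r))
```

```text
t 6.45 p [ 534.41 -370.55  230.63] phi -3.0255 z [ 1.e-03  2.e-04 -1.e+00] F [ 0.09 -0.2   0.11] T [-0.025  0.045 -0.015] op 60.16 q [-6.070e-01  3.410e-01  4.730e-01  1.702e+00  1.000e-03 -2.293e+00]Traceback (most recent call last):
  File "<stdin>", line 4, in <module>
  File "h.py", line 25, in cloud
    v,u=np.nonzero(m); P=depth(c,np.c_[u,v]); return P[c['range_z'][v,u]>0]
                         ~~~~~^^^^^^^^^^^^^^
  File "h.py", line 16, in depth
    return (ray(c,uv)*z[:,None]-t)@R
            ~~~^^^^^^
  File "h.py", line 8, in ray
    p=cv2.undistortPoints(np.array(uv,float).reshape(-1,1,2),K(c),np.array(c['dist'],float)).reshape(-1,2)
      ~~~~~~~~~~~~~~~~~~~^^^^^^^^^^^^^^^^^^^^^^^^^^^^^^^^^^^^^^^^^^^^^^^^^^^^^^^^^^^^^^^^^^^
cv2.error: OpenCV(4.12.0) /io/opencv/modules/calib3d/src/undistort.dispatch.cpp:347: error: (-215:Assertion failed) CV_IS_MAT(_src) && CV_IS_MAT(_dst) && (_src->rows == 1 || _src->cols == 1) && (_dst->rows == 1 || _dst->cols == 1) && _src->cols + _src->rows - 1 == _dst->rows + _dst->cols - 1 && (CV_MAT_TYPE(_src->type) == CV_32FC2 || CV_MAT_TYPE(_src->type) == CV_64FC2) && (CV_MAT_TYPE(_dst->type) == CV_32FC2 || CV_MAT_TYPE(_dst->type) == CV_64FC2) in function 'cvUndistortPointsInternal'
```

View pics/w2.png

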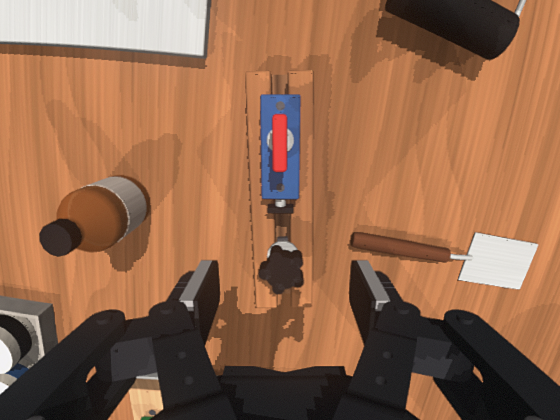

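```bash
sed -i 's/(0,200,110),(6/(0,170,100),(5/; s/(174,200,110)/(174,170,100)/; s/(100,140,40)/(100,100,40)/' h.py
python3 - <<'E'
from h import *
c=load('w2.png')
print(cv2.cvtColor(c['img'],cv2.COLOR_RGB2HSV)[143,280],cv2.cvtColor(c['img'],cv2.COLOR_RGB2HSV)[110,270])
roi=(240,80,320,215)
for nm,f,zz in (('red',rmask,107),('blue',bmask,65)):
    m=f(c,roi); P=cloud(c,m); zt=np.percentile(P[:,2],90); Q=P[abs(P[:,2]-zt)<4]
    r=cv2.minAreaRect(Q[:,:2].astype(np.float32)); print(nm,len(P),zt.round(1),np.median(P[:,2]),r)
    v,u=np.nonzero(m);X=plane(c,np.c_[u,v],zz);r=cv2.minAreaRect(X[:,:2].astype(np.float32));print('plane',r)
    print('px',u.min(),u.max(),v.min(),v.max())
E
```

```text
[  1 183 236] [110 131 162]
red 770 108.2 107.25477195522126 ((544.9229736328125, -419.90472412109375), (10.530673027038574, 44.81006622314453), 6.6611552238464355)
plane ((544.7548217773438, -420.0733337402344), (10.437894821166992, 44.530487060546875), 6.193973541259766)
px 273 286 114 171
blue 2413 66.5 65.52153566088197 ((544.2186279296875, -411.87762451171875), (34.46982955932617, 94.02517700195312), 6.539181709289551)
plane ((544.2008056640625, -411.9012145996094), (34.42012023925781, 93.86200714111328), 6.54182243347168)
px 261 299 95 198
```

Run:
```python
from h import *
go([545,-420,76],0.114-np.pi)
```

```text
shift [ 50.33  -4.73 154.6 ] turn [-0.001   0.0001 -0.0004]
```

Call:
{"op": "servo_tool", "data": {"series": [[45,[25,-2.5,40],[0,0,0]],[45,[50,-5,80],[0,0,0]],[45,[50,-5,110],[0,0,0]],[45,[50,-5,135],[0,0,0]],[45,[50,-5,154],[0,0,0]],[45,[50,-5,154],[0,0,0]]]}}

```text
t: 7.25
ee_pos: [545.0, -419.0, 75.0]
eef_rot: [0.747, -0.665, -0.001, -0.0]
wrist_force: [-0.3, 0.2, 0.3]
opening: 44.8
```

Run:
```python
from h import *
st(); c=snap('wrist','w3.png'); go([545,-420,76],0.114-np.pi)
```

```text
t 7.25 p [ 544.96 -419.05   75.04] phi -3.0247 z [-0.001   0.0019 -1.    ] F [-0.32  0.24  0.35] T [ 0.012  0.006 -0.007] op 44.77 q [-6.560e-01  4.160e-01  2.700e-01  1.426e+00  1.000e-03 -2.344e+00]
shift [0.5  0.55 0.54] turn [-0.0007  0.0006  0.0034]
```

View pics/w3.png

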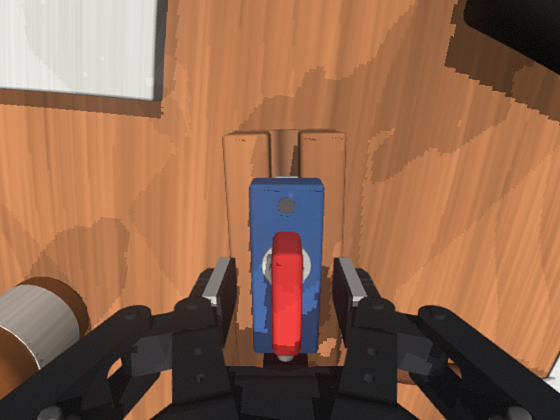

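Call:
{"op": "servo_tool", "data": {"newtons": 60, "series": [[20,[0,0,0],[0,0,0]],[8,[0,0,0],[0,0,0]],[5,[0,0,0],[0,0,0]],[5,[0,0,0],[0,0,0]],[5,[0,0,0],[0,0,0]],[5,[0,0,0],[0,0,0]]]}}

```text
t: 8.05
ee_pos: [545.8, -419.9, 77.5]
eef_rot: [0.748, -0.664, 0.001, -0.0]
wrist_force: [-1.4, 0.0, 5.6]
opening: 10.7
```

Run:
```python
from h import *
st()
```

```text
t 8.05 p [ 545.79 -419.92   77.55] phi -3.023 z [ 2.e-03 -6.e-04 -1.e+00] F [-1.41  0.04  5.65] T [-0.029  0.333 -0.07 ] op 10.75 q [-6.560e-01  4.140e-01  2.720e-01  1.427e+00  1.000e-03 -2.345e+00]
```

Call:
{"op": "servo_tool", "data": {"series": [[5,[0,0,-5],[0,0,0]],[5,[0,0,-15],[0,0,0]],[5,[0,0,-30],[0,0,0]],[5,[0,0,-50],[0,0,0]],[5,[0,0,-75],[0,0,0]],[5,[0,0,-75],[0,0,0]],[5,[0,0,-75],[0,0,0]]]}}

```text
t: 8.93
ee_pos: [545.4, -419.5, 150.7]
eef_rot: [0.748, -0.664, -0.0, -0.0]
wrist_force: [-0.3, 0.9, -3.7]
opening: 11.1
```

Run:
```python
from h import *
st(); snap('wrist','w4.png'); s=snap('side','s4.png'); cv2.imwrite('pics/s4c.png',cv2.resize(s['img'][60:220,180:380,::-1],None,fx=4,fy=3.7))
# bed measure from top0
c=load('top0.png')
im=c['img'][150:250,110:300,::-1]
P=cloud(c,mask(c,(0,0,0),(180,255,255),(110,150,300,250)))
v,u=np.mgrid[150:250,110:300]; X=depth(c,np.c_[u.ravel(),v.ravel()]).reshape(100,190,3)
h=np.uint8(np.clip(X[...,2],0,100)*2.5); cv2.imwrite('pics/hm.png',cv2.resize(h,None,fx=4,fy=4,interpolation=0))
```

```text
t 8.93 p [ 545.4  -419.52  150.71] phi -3.0227 z [ 4.e-04  9.e-04 -1.e+00] F [-0.3   0.89 -3.68] T [-0.024  0.043 -0.031] op 11.07 q [-6.560e-01  4.150e-01  4.140e-01  1.570e+00  1.000e-03 -2.346e+00]
```

View pics/w4.png

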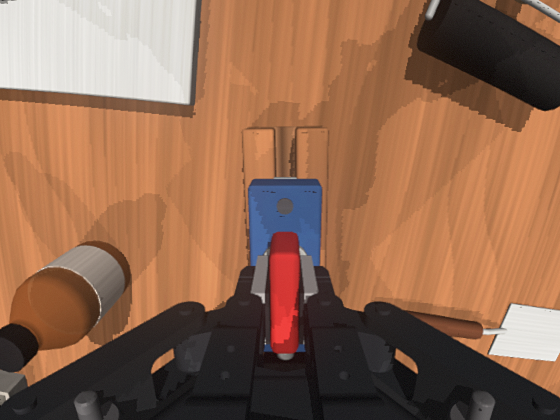

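View pics/s4c.png

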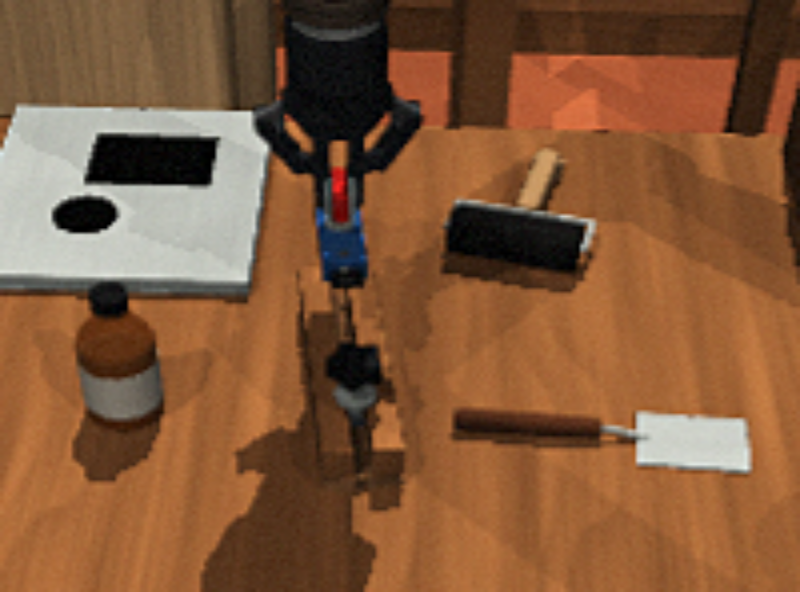

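View pics/hm.png

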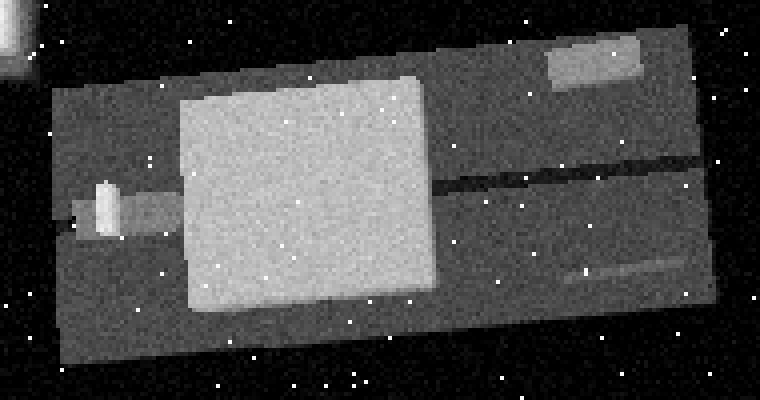

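Run:
```python
from h import *
c=load('top0.png'); print('bottle',depth(c,[(349,150)]))
go([570.8,-20,150],0.063-np.pi)
```

```text
bottle [[ 703.22728246 -311.78561275  103.00705638]]
shift [-393.45  -72.82    0.71] turn [0.0004 0.0017 0.0559]
```

Call:
{"op": "servo_tool", "data": {"series": [[5,[-20,-3,-10],[0,0,0]],[5,[-65,-11,-20],[0,0,0.01]],[5,[-120,-21,-20],[0,0,0.02]],[5,[-180,-32,-20],[0,0,0.03]],[5,[-240,-43,-20],[0,0,0.04]],[5,[-300,-55,-20],[0,0,0.05]],[5,[-350,-64,-10],[0,0,0.056]],[5,[-380,-70,0],[0,0,0.056]]]}}

```text
t: 10.02
ee_pos: [569.3, -30.8, 151.8]
eef_rot: [0.73, -0.684, 0.0, -0.001]
wrist_force: [0.4, 0.7, -4.1]
opening: 11.3
```

Call:
{"op": "servo_tool", "data": {"series": [[5,[-13,-3,0],[0,0,0]],[5,[-13,-3,0],[0,0,0]],[5,[-13,-3,0],[0,0,0]],[5,[-13,-3,0],[0,0,0]]]}}

```text
t: 10.52
ee_pos: [572.2, -21.9, 151.9]
eef_rot: [0.728, -0.685, 0.0, -0.001]
wrist_force: [0.0, -1.2, -4.2]
opening: 10.9
```

Run:
```python
from h import *
st(); snap('wrist','w5.png'); s=snap('side','s5.png'); cv2.imwrite('pics/s5c.png',cv2.resize(s['img'][120:320,160:360,::-1],None,fx=4,fy=3)); snap('top','t5.png')
```

```text
t 10.53 p [572.18 -21.9  151.93] phi -3.0803 z [ 1.2e-03  3.0e-04 -1.0e+00] F [ 0.03 -1.18 -4.24] T [-0.028  0.004  0.022] op 10.95 q [-0.038  0.124  0.063  1.508  0.    -1.671]
```

View pics/w5.png

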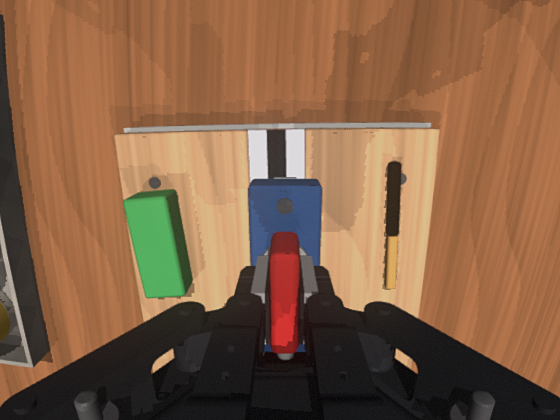

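View pics/s5c.png

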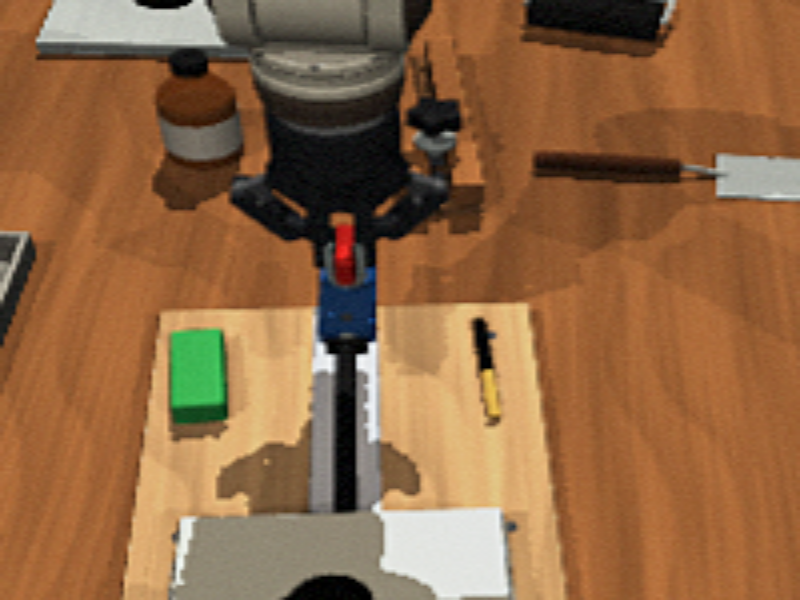

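Run:
```python
from h import *
c=load('w5.png'); g=cv2.cvtColor(c['img'],cv2.COLOR_RGB2GRAY).astype(float)
L=[];Rr=[];A=[];B=[]
for v in range(134,172,2):
    r=g[v,235:320]; d=np.diff(cv2.GaussianBlur(r[None],(1,1),0)[0])
    x=np.arange(235,319)+.5
    # slot: bright->dark then dark->bright in centre 255-300
    k=(x>255)&(x<300); l=x[k][np.argmin(d[k])]; rr=x[k][np.argmax(d[k])]
    L.append((l,v));Rr.append((rr,v))
PL=plane(c,L,30);PR=plane(c,Rr,30)
def line(P):
    a=np.polyfit(P[:,1],P[:,0],1); return a
M=(PL+PR)/2
print(np.array(L)[::4],np.array(Rr)[::4]); print('width',(PR-PL)[:,0].round(1)); a=line(M); print('slot yaw',-a[0],'x at y=-2',np.polyval(a,-2),'x at -60',np.polyval(a,-60),line(PL),line(PR), M[0],M[-1])
# shoe in wrist
m=bmask(c,(240,170,330,260)); P=cloud(c,m); print('shoe z',np.median(P[:,2]))
v,u=np.nonzero(m); 
for row in range(188,230,8):
    uu=u[v==row]; X=plane(c,[(uu.min()-.5+.0,row),(uu.max()+.5,row)],139.5); print(row,uu.min(),uu.max(),X.round(1).tolist(), X.mean(0)[:2].round(2))
# bed end edge
s=load('s5.png'); 
for v in (250,265,280):
    r=cv2.cvtColor(s['img'],cv2.COLOR_RGB2GRAY)[v,220:270].astype(int); print(v,r.tolist())
```

```text
[[266.5 134. ]
 [266.5 142. ]
 [266.5 150. ]
 [267.5 158. ]
 [267.5 166. ]] [[284.5 134. ]
 [285.5 142. ]
 [285.5 150. ]
 [285.5 158. ]
 [285.5 166. ]]
width [-14.  -14.  -14.  -14.8 -14.9 -14.9 -14.9 -14.9 -14.9 -15.  -15.  -15.
 -14.2 -14.3 -14.3 -14.3 -14.3 -14.4 -14.4]
slot yaw 0.08484609293908776 x at y=-2 576.8338567459282 x at -60 581.7549301363953 [-8.59608130e-02  5.83907809e+02] [-8.36746684e-02  5.69425213e+02] [583.41391913 -78.76084733  30.        ] [581.05672203 -50.57584571  30.        ]
shoe z 139.86802104393246
188 249 320 [[592.3, -58.9, 139.5], [558.0, -61.1, 139.5]] [575.12 -60.  ]
196 249 320 [[592.1, -55.0, 139.5], [557.6, -57.2, 139.5]] [574.87 -56.09]
204 249 320 [[592.0, -51.0, 139.5], [557.3, -53.2, 139.5]] [574.63 -52.12]
212 250 320 [[591.4, -47.0, 139.5], [556.9, -49.2, 139.5]] [574.13 -48.11]
220 250 319 [[591.3, -42.9, 139.5], [557.0, -45.1, 139.5]] [574.12 -44.02]
228 250 319 [[591.1, -38.8, 139.5], [556.6, -41.0, 139.5]] [573.87 -39.88]
250 [162, 163, 189, 191, 191, 192, 188, 186, 191, 185, 178, 181, 183, 180, 186, 195, 194, 164, 137, 129, 135, 134, 145, 86, 36, 10, 21, 21, 14, 125, 135, 118, 223, 243, 181, 177, 188, 184, 184, 185, 190, 188, 180, 178, 182, 175, 180, 184, 185, 188]
265 [186, 187, 187, 192, 195, 192, 191, 189, 180, 179, 184, 181, 183, 186, 201, 126, 95, 74, 129, 141, 140, 141, 152, 82, 17, 0, 6, 1, 0, 130, 147, 126, 225, 247, 202, 178, 172, 172, 173, 172, 179, 181, 174, 167, 172, 177, 167, 178, 176, 175]
280 [102, 99, 108, 105, 104, 100, 92, 92, 92, 101, 93, 95, 95, 101, 100, 95, 92, 114, 134, 141, 133, 137, 146, 70, 10, 0, 11, 1, 0, 92, 140, 140, 131, 135, 141, 110, 97, 99, 95, 100, 98, 103, 103, 90, 77, 170, 193, 181, 169, 163]
```

Run:
```python
from h import *
s=load('side0.png'); g=cv2.cvtColor(s['img'],cv2.COLOR_RGB2GRAY).astype(float)
c=load('top0.png'); gt=cv2.cvtColor(c['img'],cv2.COLOR_RGB2GRAY).astype(float)
def sub(r,x0):
    r=np.asarray(r); mn=r.min(); i=r.argmin(); 
    # half level crossings
    out=[]
    for st_ in (-1,1):
        j=i
        while 0<j<len(r)-1 and r[j]<(mn+r[max(0,i-8):i+9].max())/2: j+=st_
        h=(mn+r[max(0,i-8):i+9].max())/2; a,b=r[j-st_],r[j]; out.append(x0+j-st_+st_*(h-a)/(b-a))
    return out
E_=[]
for v in range(228,285,4):
    a,b=sub(g[v,236:262],236); E_.append((a,b,v))
E_=np.array(E_); PL=plane(s,E_[:,[0,2]],30);PR=plane(s,E_[:,[1,2]],30)
print('side width',(PL-PR)[:,0].round(1)); M=(PL+PR)/2
a=np.polyfit(M[:,1],M[:,0],1); print('side yaw',-a[0],np.polyval(a,-2),np.polyval(a,-64),M[0],M[-1])
E_=[]
for u in range(222,284,4):
    a,b=sub(gt[178:210,u],178); E_.append((u,a,b))
E_=np.array(E_);PL=plane(c,E_[:,[0,1]],30);PR=plane(c,E_[:,[0,2]],30); print('top width',(PL-PR)[:,0].round(1)); M=(PL+PR)/2
a=np.polyfit(M[:,1],M[:,0],1); print('top yaw',-a[0],np.polyval(a,-2),np.polyval(a,-64),M[0],M[-1])
# bed long edges wrist w5
w=load('w5.png'); h=cv2.cvtColor(w['img'],cv2.COLOR_RGB2HSV)
for v in (145,175,210,250,280,300): print(v,w['img'][v,105:150:3].sum(1).tolist() , w['img'][v,410:445:3].sum(1).tolist())
# stone crosses/edges in side0
```

```text
side width [14.  14.2 14.1 13.9 13.6 14.  14.1 13.9 14.  13.9 13.9 13.7 13.6 14.3
 14.2]
side yaw 0.07722130129663093 577.9349037998186 582.7226244802097 [582.36531376 -61.34376063  30.        ] [568.36701966 118.92529696  30.        ]
top width [14.3 13.3 12.9 14.  13.5 13.7 13.3 13.1 13.5 13.5 13.7 13.3 12.8 13.6
 13.5 13.8]
top yaw 0.07615761836557054 576.4317759574777 581.1535482961431 [564.65776831 149.51302822  30.        ] [581.52348918 -70.25196817  30.        ]
145 [366, 374, 365, 334, 506, 493, 481, 484, 482, 525, 508, 488, 498, 490, 487] [513, 515, 534, 532, 529, 498, 525, 546, 534, 478, 396, 348]
175 [366, 374, 372, 370, 354, 484, 462, 453, 458, 444, 488, 484, 447, 457, 456] [514, 526, 523, 531, 500, 530, 554, 541, 518, 348, 341, 332]
210 [362, 365, 373, 353, 375, 349, 318, 341, 354, 356, 357, 358, 355, 358, 355] [524, 519, 526, 494, 525, 551, 538, 435, 335, 341, 340, 353]
250 [353, 350, 344, 360, 340, 355, 337, 358, 318, 506, 331, 357, 354, 360, 358] [518, 518, 514, 536, 541, 539, 325, 345, 354, 341, 354, 341]
280 [350, 374, 374, 338, 345, 334, 350, 341, 357, 351, 327, 487, 368, 361, 358] [516, 519, 531, 533, 517, 349, 367, 338, 353, 350, 345, 337]
300 [345, 359, 371, 368, 359, 345, 336, 342, 339, 369, 328, 336, 458, 492, 493] [518, 525, 526, 522, 357, 357, 347, 350, 348, 342, 321, 323]
```

Run:
```python
from h import *
st();go([576.9,-2,76],0.077-np.pi)
```

```text
t 10.68 p [572.14 -21.53 151.75] phi -3.0798 z [ 1.e-03  5.e-04 -1.e+00] F [-0.15  0.74 -3.78] T [-0.032 -0.029 -0.036] op 10.76 q [-3.800e-02  1.240e-01  6.300e-02  1.508e+00  1.000e-03 -1.670e+00]
shift [-19.17  -5.88  75.76] turn [-0.001   0.0004 -0.0152]
```

Call:
{"op": "servo_tool", "data": {"series": [[5,[-8,-3,5],[0,0,-0.015]],[5,[-19.2,-5.9,25],[0,0,-0.015]],[5,[-19.2,-5.9,50],[0,0,-0.015]],[5,[-19.2,-5.9,66],[0,0,-0.015]],[5,[-19.2,-5.9,75],[0,0,-0.015]],[5,[-19.2,-5.9,75],[0,0,-0.015]],[5,[-19.2,-5.9,75],[0,0,-0.015]]]}}

```text
t: 11.55
ee_pos: [577.3, -1.3, 77.6]
eef_rot: [0.734, -0.679, 0.001, -0.001]
wrist_force: [-0.5, -0.8, -4.4]
opening: 11.1
```

Run:
```python
from h import *
st(); c=snap('wrist','w6.png'); s=snap('side','s6.png'); cv2.imwrite('pics/s6c.png',cv2.resize(s['img'][180:300,180:320,::-1],None,fx=5,fy=5,interpolation=cv2.INTER_CUBIC))
o=ctrl.get_obs(); p=np.array(o['ee_pos'])
m=bmask(c,(235,170,340,300)); print('shoe z',np.median(cloud(c,m)[:,2]))
v,u=np.nonzero(m)
for row in range(184,240,8):
    uu=u[v==row]
    if len(uu): X=plane(c,[(uu.min()-.5,row),(uu.max()+.5,row)],p[2]-12.2).mean(0); print('shoe',row,uu.min(),uu.max(),X.round(2),'slot x there', round(577.1-.0767*(X[1]+2),2))
g=cv2.cvtColor(c['img'],cv2.COLOR_RGB2GRAY).astype(float)
for row in range(100,172,8):
    d=np.diff(g[row,250:310]); l=250.5+d.argmin(); r=250.5+d.argmax(); X=plane(c,[(l,row),(r,row)],30); print('slot',row,l,r,(X[1]-X[0])[:1].round(1),X.mean(0).round(2))
```

```text
t 11.55 p [577.33  -1.34  77.56] phi -3.0639 z [ 2.1e-03  5.0e-04 -1.0e+00] F [-0.46 -0.84 -4.42] T [-0.04  -0.039  0.011] op 11.06 q [-0.003  0.146 -0.057  1.367  0.    -1.651]
shoe z 65.50049869237914
shoe 192 249 320 [580.77 -37.49  65.38] slot x there 579.82
shoe 200 249 320 [580.46 -33.56  65.38] slot x there 579.52
shoe 208 250 320 [579.91 -29.59  65.38] slot x there 579.22
shoe 216 250 319 [579.83 -25.53  65.38] slot x there 578.91
shoe 224 250 319 [579.51 -21.44  65.38] slot x there 578.59
shoe 232 250 319 [579.19 -17.28  65.38] slot x there 578.27
slot 100 272.5 299.5 [-14.7] [583.43 -80.96  30.  ]
slot 108 272.5 299.5 [-14.8] [583.09 -76.73  30.  ]
slot 116 272.5 299.5 [-14.9] [582.75 -72.45  30.  ]
slot 124 272.5 299.5 [-15.] [582.41 -68.13  30.  ]
slot 132 272.5 299.5 [-15.1] [582.06 -63.77  30.  ]
slot 140 272.5 299.5 [-15.1] [581.71 -59.37  30.  ]
slot 148 273.5 298.5 [-14.1] [581.36 -54.91  30.  ]
slot 156 273.5 298.5 [-14.2] [581.   -50.41  30.  ]
slot 164 273.5 298.5 [-14.3] [580.63 -45.85  30.  ]
```

View pics/w6.png

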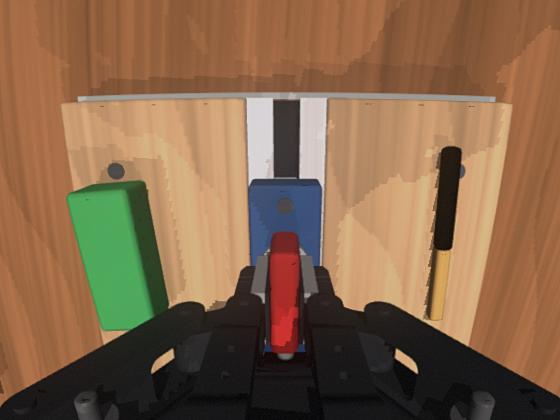

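View pics/s6c.png

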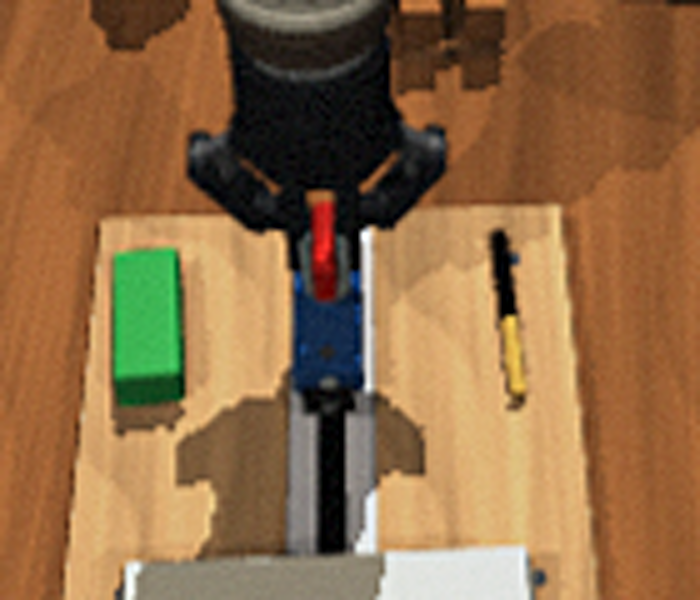

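Call:
{"op": "servo_tool", "data": {"series": [[5,[0,0.7,2],[0,0,0]],[5,[0,0.7,5],[0,0,0]],[5,[0,0.7,8],[0,0,0]],[5,[0,0.7,9],[0,0,0]],[5,[0,0.7,9],[0,0,0]]]}}

```text
t: 12.28
ee_pos: [576.1, -1.3, 67.6]
eef_rot: [0.734, -0.679, 0.0, -0.0]
wrist_force: [0.3, -0.9, -3.6]
opening: 11.1
```

Run:
```python
from h import *
st()
```

```text
t 12.28 p [576.14  -1.3   67.58] phi -3.0637 z [ 7.e-04  5.e-04 -1.e+00] F [ 0.31 -0.95 -3.58] T [-0.028  0.02   0.005] op 11.05 q [-0.003  0.148 -0.074  1.349  0.    -1.651]
```

Call:
{"op": "servo_tool", "data": {"series": [[5,[0,0,1.5],[0,0,0]],[5,[0,0,3],[0,0,0]],[5,[0,0,4],[0,0,0]],[5,[0,0,5],[0,0,0]],[5,[0,0,5.5],[0,0,0]],[5,[0,0,5.5],[0,0,0]]]}}

```text
t: 13.02
ee_pos: [576.2, -1.3, 62.6]
eef_rot: [0.734, -0.679, 0.0, -0.001]
wrist_force: [-2.2, 0.5, 1.4]
opening: 11.1
```

Run:
```python
from h import *
st()
```

```text
t 13.03 p [576.21  -1.29  62.59] phi -3.0637 z [ 1.2e-03  5.0e-04 -1.0e+00] F [-2.17  0.46  1.37] T [-0.009  0.556 -0.013] op 11.12 q [-2.000e-03  1.490e-01 -8.200e-02  1.339e+00  1.000e-03 -1.651e+00]
```

Run:
```python
from h import *
c=snap('wrist','w7.png'); s=snap('side','s7.png'); cv2.imwrite('pics/s7c.png',cv2.resize(s['img'][180:300,180:320,::-1],None,fx=5,fy=5,interpolation=cv2.INTER_CUBIC))
m=bmask(c,(235,170,340,270)); P=cloud(c,m); A=np.c_[P[:,:2]-P[:,:2].mean(0),np.ones(len(P))]; k=abs(P[:,2]-np.median(P[:,2]))<4; print('wrist shoe z',np.median(P[:,2]),np.linalg.lstsq(A[k],P[k,2],rcond=None)[0])
m=bmask(s,(235,225,255,262)); P=cloud(s,m); print('side shoe z',np.percentile(P[:,2],[10,50,90]))
# bed level by same cams
print('bed wrist',np.median(depth(c,[(u,v) for u in range(350,420,5) for v in range(130,160,5)])[:,2]),'bed side',np.median(depth(s,[(u,v) for u in range(205,225,3) for v in range(262,268,2)])[:,2]))
st()
```

```text
wrist shoe z 50.54900685843429 [-5.38830340e-03  3.53236481e-03  5.05500166e+01]
side shoe z [46.77805954 51.25835131 53.69465187]
bed wrist 30.37084569104035 bed side 31.850264927012713
t 13.12 p [576.21  -1.28  62.56] phi -3.0637 z [ 1.2e-03  5.0e-04 -1.0e+00] F [-3.11  0.07  3.44] T [ 0.043  0.64  -0.056] op 11.12 q [-2.000e-03  1.490e-01 -8.200e-02  1.339e+00  1.000e-03 -1.651e+00]
```

View pics/w7.png

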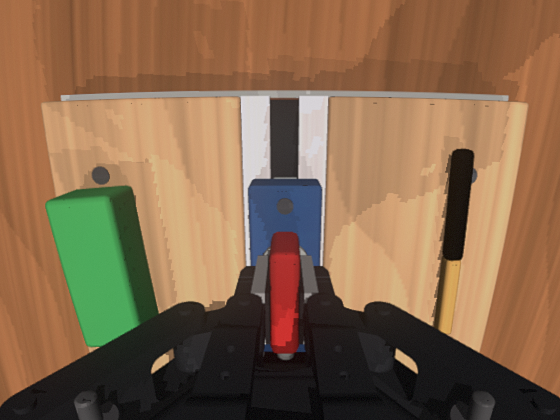

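View pics/s7c.png

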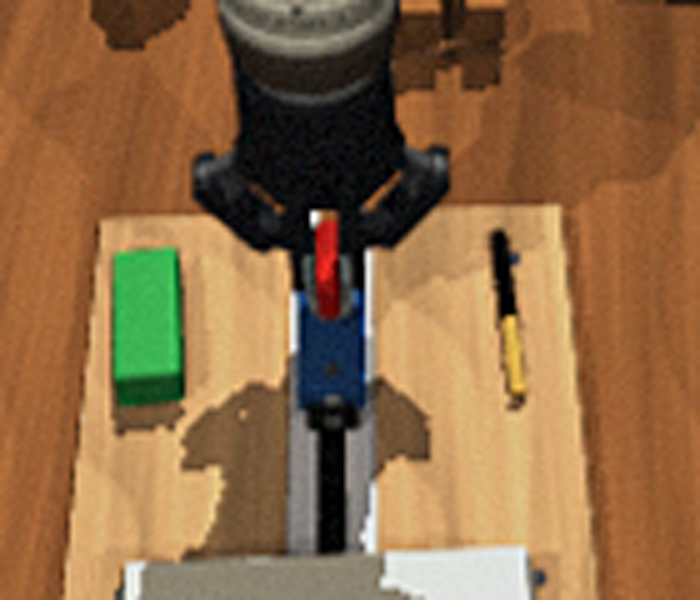

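Run:
```python
from h import *
s=load('side0.png'); im=s['img'].astype(int)
print(im[284:300,232].sum(1),im[284:300,258].sum(1))
t=load('top0.png'); print(t['img'][190,208:226].astype(int).sum(1), t['img'][200,208:226].astype(int).sum(1))
print(plane(s,[(232,291.5),(258,291)],75), plane(t,[(216.5,190),(217,200)],75))
X=depth(t,[(u,195) for u in range(205,226)]); print(X[:,1:].round(0).tolist())
```

```text
[509 509 512 503 508 478 446 605 695 678 672 667 674 672 680 662] [523 506 526 497 471 440 619 697 674 680 683 679 669 678 672 678]
[591 595 596 596 602 595 576 346 201 309 408 413 424 433 436 475 529 520] [592 594 593 593 593 599 596 581 345 248 439 514 519 515 516 528 598 595]
[[594.89523698 167.61424771  75.        ]
 [534.55199794 164.44779647  75.        ]] [[576.5920985  162.54857797  75.        ]
 [540.25558147 160.60413131  75.        ]]
[[203.0, 76.0], [202.0, 67.0], [197.0, 74.0], [193.0, 73.0], [189.0, 78.0], [185.0, 80.0], [182.0, 74.0], [179.0, 74.0], [175.0, 75.0], [171.0, 78.0], [167.0, 78.0], [166.0, 63.0], [165.0, 47.0], [167.0, 14.0], [164.0, 10.0], [160.0, 9.0], [156.0, 11.0], [152.0, 13.0], [149.0, 9.0], [145.0, 11.0], [141.0, 10.0]]
```

Call:
{"op": "servo_tool", "data": {"series": [[5,[-4,0.6,-0.5],[0,0,0]],[5,[-14,0.6,-0.5],[0,0,0]],[5,[-25,0.6,-0.5],[0,0,0]],[5,[-37,0.6,-0.5],[0,0,0]],[5,[-49,0.6,-0.5],[0,0,0]],[5,[-60,0.6,-0.5],[0,0,0]],[5,[-67,0.6,-0.5],[0,0,0]],[5,[-70,0.6,-0.5],[0,0,0]]]}}

```text
t: 14.12
ee_pos: [570.1, 69.0, 62.6]
eef_rot: [0.734, -0.679, 0.0, -0.0]
wrist_force: [-0.2, -1.1, -2.9]
opening: 11.4
```

Run:
```python
from h import *
st()
```

```text
t 14.12 p [570.08  68.95  62.62] phi -3.0632 z [ 8.e-04  5.e-04 -1.e+00] F [-0.22 -1.05 -2.94] T [-0.266 -0.053 -0.003] op 11.36 q [ 0.12   0.145 -0.086  1.339  0.    -1.529]
```

Call:
{"op": "servo_tool", "data": {"series": [[5,[-3,0,0.3],[0,0,0]],[5,[-6,0,0.3],[0,0,0]],[5,[-9,0,0.3],[0,0,0]],[5,[-12,0,0.3],[0,0,0]],[5,[-14,0,0.3],[0,0,0]],[5,[-16,0,0.3],[0,0,0]]]}}

```text
t: 14.88
ee_pos: [569.0, 84.4, 62.6]
eef_rot: [0.734, -0.679, 0.0, -0.001]
wrist_force: [-1.0, -3.7, 1.4]
opening: 11.4
```

Run:
```python
from h import *
st(); s=snap('side','s8.png'); cv2.imwrite('pics/s8c.png',cv2.resize(s['img'][200:320,180:320,::-1],None,fx=5,fy=5,interpolation=cv2.INTER_CUBIC)); st()
```

```text
t 14.88 p [569.    84.38  62.57] phi -3.0639 z [ 1.2e-03  3.0e-04 -1.0e+00] F [-0.99 -3.67  1.36] T [-0.706 -0.11  -0.039] op 11.44 q [ 0.147  0.147 -0.084  1.338  0.    -1.501]
t 14.93 p [568.99  84.6   62.55] phi -3.0638 z [ 1.2e-03  4.0e-04 -1.0e+00] F [-0.3  -2.74  1.93] T [-0.693 -0.143 -0.04 ] op 10.92 q [ 0.147  0.147 -0.084  1.338  0.    -1.501]
```

View pics/s8c.png

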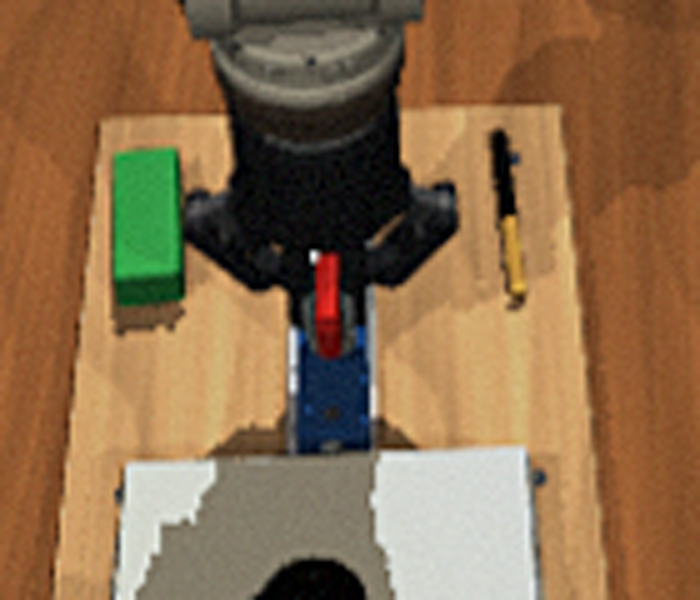

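Call:
{"op": "servo_tool", "data": {"series": [[5,[-1,0,-0.2],[0,0,0]],[5,[-2,0,-0.2],[0,0,0]],[5,[-2,0,-0.2],[0,0,0]]]}}

```text
t: 15.3
ee_pos: [568.8, 86.5, 62.6]
eef_rot: [0.734, -0.679, 0.0, -0.001]
wrist_force: [-0.0, -2.8, 0.8]
opening: 11.0
```

Call:
{"op": "servo_tool", "data": {"series": [[5,[-1,0,0],[0,0,0]],[5,[-2,0,0],[0,0,0]],[5,[-2,0,0],[0,0,0]]]}}

```text
t: 15.68
ee_pos: [568.6, 88.5, 62.6]
eef_rot: [0.734, -0.679, 0.0, -0.001]
wrist_force: [-0.1, -2.4, 0.9]
opening: 11.1
```

Call:
{"op": "servo_tool", "data": {"series": [[5,[-1,0,0],[0,0,0]],[5,[-2,0,0],[0,0,0]],[5,[-2,0,0],[0,0,0]]]}}

```text
t: 16.05
ee_pos: [568.4, 90.5, 62.6]
eef_rot: [0.734, -0.679, 0.0, -0.001]
wrist_force: [-0.8, -2.3, 1.0]
opening: 11.0
```

Call:
{"op": "servo_tool", "data": {"series": [[5,[-1,0,0],[0,0,0]],[5,[-2,0,0],[0,0,0]],[5,[-2,0,0],[0,0,0]]]}}

```text
t: 16.42
ee_pos: [568.3, 92.5, 62.6]
eef_rot: [0.734, -0.679, 0.0, -0.001]
wrist_force: [-0.0, -2.2, 0.2]
opening: 11.0
```

Call:
{"op": "servo_tool", "data": {"series": [[5,[-1,0,0],[0,0,0]],[5,[-2,0,0],[0,0,0]],[5,[-2,0,0],[0,0,0]]]}}

```text
t: 16.8
ee_pos: [568.1, 94.1, 62.6]
eef_rot: [0.734, -0.679, 0.0, -0.0]
wrist_force: [0.6, -5.5, -0.1]
opening: 11.0
```

Call:
{"op": "servo_tool", "data": {"series": [[5,[-1,0,0],[0,0,0]],[5,[-1,0,0],[0,0,0]]]}}

```text
t: 17.05
ee_pos: [568.0, 95.0, 62.6]
eef_rot: [0.734, -0.679, 0.0, -0.0]
wrist_force: [1.1, -5.1, 1.1]
opening: 10.9
```

Call:
{"op": "servo_tool", "data": {"series": [[5,[-1,0,0],[0,0,0]],[5,[-1,0,0],[0,0,0]]]}}

```text
t: 17.3
ee_pos: [567.9, 95.9, 62.6]
eef_rot: [0.734, -0.679, 0.0, -0.0]
wrist_force: [0.6, -6.0, 1.1]
opening: 10.9
```

```bash
cat >> h.py <<'E'
def samp(n=5):
    A=[];Pp=[]
    for i in range(n):
        ctrl.read_camera('top'); o=ctrl.get_obs(); A.append(np.r_[o['wrist_force'],o['torque']]);Pp.append(o['ee_pos'])
    print(round(o['t'],2),'F',np.mean(A,0).round(2),'sd',np.std(A,0)[:3].round(2),'p',np.mean(Pp,0).round(2),'op',round(o['opening'],2))
E
python3 -c "
from h import *
samp()"
```

```text
17.55 F [ 0.22 -6.1   0.54 -1.31 -0.1  -0.07] sd [0.52 0.57 0.12] p [567.97  95.87  62.6 ] op 11.08
```

Call:
{"op": "servo_tool", "data": {"series": [[5,[-1,0,0],[0,0,0]],[5,[-1,0,0],[0,0,0]]]}}

```text
t: 17.8
ee_pos: [567.9, 96.7, 62.6]
eef_rot: [0.734, -0.679, 0.001, -0.0]
wrist_force: [0.2, -6.9, 0.8]
opening: 10.9
```

```bash
python3 -c "
from h import *
samp()"
```

```text
18.05 F [ 0.08 -6.63  1.02 -1.44 -0.11 -0.05] sd [0.45 0.61 0.56] p [567.88  96.72  62.61] op 11.14
```

Call:
{"op": "servo_tool", "data": {"series": [[5,[-0.7,0,0],[0,0,0]],[5,[-0.7,0,0],[0,0,0]],[5,[-0.7,0,0],[0,0,0]]]}}

```text
t: 18.42
ee_pos: [567.8, 97.3, 62.6]
eef_rot: [0.734, -0.679, 0.001, 0.0]
wrist_force: [1.0, -7.7, 1.3]
opening: 11.3
```

Call:
{"op": "servo_tool", "data": {"series": [[5,[0,0,1],[0,0,0]],[5,[0,0,2],[0,0,0]],[5,[0,0,3],[0,0,0]],[5,[0,0,3],[0,0,0]]]}}

```text
t: 18.92
ee_pos: [567.9, 97.3, 60.7]
eef_rot: [0.734, -0.679, 0.001, -0.0]
wrist_force: [-2.9, -9.2, 9.1]
opening: 11.0
```

```bash
python3 -c "
from h import *
samp(3);st()"
```

```text
19.07 F [-3.97 -9.35  8.86 -1.73  0.68 -0.04] sd [0.24 0.16 0.56] p [567.86  97.26  60.71] op 11.12
t 19.07 p [567.87  97.26  60.69] phi -3.0644 z [ 1.6e-03 -9.0e-04 -1.0e+00] F [-4.19 -9.23  8.09] T [-1.707  0.695 -0.035] op 11.12 q [ 1.700e-01  1.490e-01 -8.500e-02  1.335e+00 -1.000e-03 -1.478e+00]
```

Call:
{"op": "servo_tool", "data": {"series": [[5,[0,0.4,1],[0,0,0]],[5,[0,0.4,2],[0,0,0]],[5,[0,0.4,3],[0,0,0]],[5,[0,0.4,4],[0,0,0]],[5,[0,0.4,4],[0,0,0]],[5,[0,0.4,4],[0,0,0]]]}}

```text
t: 19.82
ee_pos: [567.8, 97.3, 57.6]
eef_rot: [0.734, -0.679, 0.001, -0.001]
wrist_force: [-4.0, -9.3, 14.0]
opening: 11.2
```

```bash
python3 -c "
from h import *
samp(2);st();c=snap('wrist','w9.png')
m=rmask(c,(255,210,320,300)); P=cloud(c,m); print('handle top z',np.percentile(P[:,2],[50,80,90,95]))
m=bmask(c,(235,170,340,270)); P=cloud(c,m); print('shoe z',np.median(P[:,2]))
c=load('w7.png'); m=rmask(c,(255,210,320,300)); P=cloud(c,m); print('before: handle top z',np.percentile(P[:,2],[50,80,90,95]))
"
```

```text
19.93 F [-4.8  -9.79 14.05 -1.81  0.89 -0.08] sd [0.61 0.21 0.94] p [567.82  97.26  57.61] op 11.07
t 19.93 p [567.8   97.25  57.59] phi -3.0645 z [ 2.7e-03 -7.0e-04 -1.0e+00] F [ -4.19 -10.01  15.  ] T [-1.808  0.816 -0.134] op 11.07 q [ 1.700e-01  1.490e-01 -9.100e-02  1.328e+00 -1.000e-03 -1.478e+00]
handle top z [87.15540468 87.84738993 88.17639054 88.43052413]
shoe z 50.48974290570793
before: handle top z [92.1761052  92.81630372 93.13596772 93.38001486]
```

View pics/w9.png

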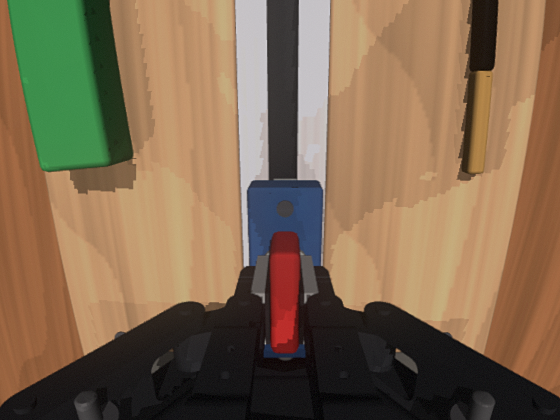

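Call:
{"op": "servo_tool", "data": {"series": [[5,[0,0,0],[0,0,0.1]],[5,[0,0,0],[0,0,0.2]],[5,[0,0,0],[0,0,0.32]],[5,[0,0,0],[0,0,0.44]]]}}

```text
t: 20.48
ee_pos: [567.7, 97.2, 57.6]
eef_rot: [-0.566, 0.824, -0.001, 0.001]
wrist_force: [-6.2, -9.3, 13.8]
opening: 11.0
```

```bash
python3 -c "
from h import *
samp(2);st()"
```

```text
20.57 F [-5.25 -9.06 14.46 -1.92  1.03 -0.08] sd [0.09 0.4  0.37] p [567.67  97.21  57.55] op 11.18
t 20.57 p [567.68  97.2   57.55] phi 2.7755 z [ 2.5e-03 -9.0e-04 -1.0e+00] F [-5.16 -9.46 14.09] T [-1.919  1.038 -0.096] op 11.18 q [ 1.700e-01  1.490e-01 -9.100e-02  1.328e+00 -1.000e-03 -1.034e+00]
```

Call:
{"op": "servo_tool", "data": {"series": [[5,[0,0,0],[0,0,0.14]],[5,[0,0,0],[0,0,0.28]],[5,[0,0,0],[0,0,0.42]],[5,[0,0,0],[0,0,0.56]],[5,[0,0,0],[0,0,0.7]],[5,[0,0,0],[0,0,0.84]],[5,[0,0,0],[0,0,0.98]],[5,[0,0,0],[0,0,1.02]]]}}

```text
t: 21.58
ee_pos: [567.3, 97.3, 57.4]
eef_rot: [-0.093, 0.996, -0.0, 0.001]
wrist_force: [-6.9, -7.1, 15.0]
opening: 11.2
```

Call:
{"op": "servo_tool", "data": {"series": [[5,[0,0,0],[0,0,0.05]],[5,[0,0,0],[0,0,0.1]],[5,[0,0,0],[0,0,0.1]]]}}

```text
t: 21.95
ee_pos: [567.2, 97.4, 57.4]
eef_rot: [-0.044, 0.999, -0.0, 0.001]
wrist_force: [-6.8, -7.0, 14.2]
opening: 11.0
```

```bash
python3 -c "
from h import *
samp(2);st();c=snap('wrist','w10.png');s=snap('side','s10.png'); cv2.imwrite('pics/s10c.png',cv2.resize(s['img'][200:320,180:320,::-1],None,fx=5,fy=5,interpolation=cv2.INTER_CUBIC))"
```

```text
22.05 F [-6.62 -7.89 15.2  -1.92  1.46 -0.06] sd [0.23 0.06 0.1 ] p [567.26  97.37  57.38] op 11.04
t 22.05 p [567.25  97.37  57.38] phi 1.659 z [ 1.6e-03 -8.0e-04 -1.0e+00] F [-6.4  -7.94 15.09] T [-1.957  1.48  -0.056] op 11.04 q [ 1.710e-01  1.490e-01 -9.200e-02  1.328e+00 -1.000e-03  8.200e-02]
```

View pics/s10c.png

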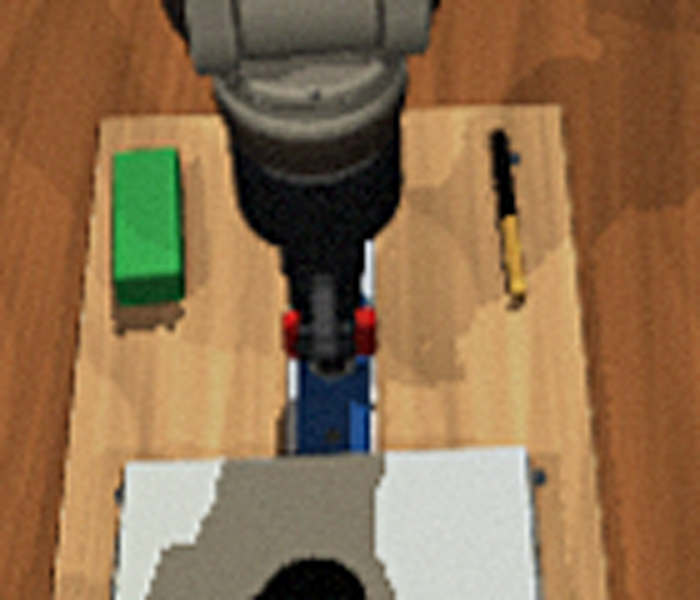

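View pics/w10.png

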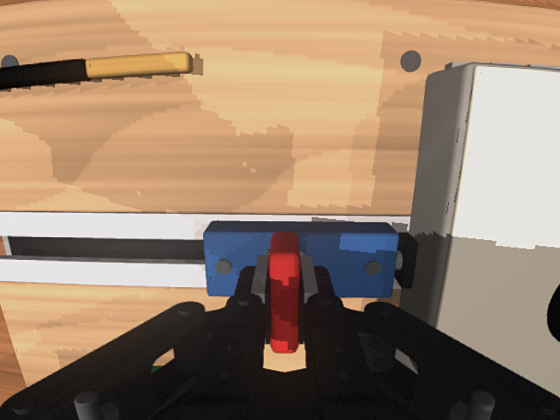

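Call:
{"op": "servo_tool", "data": {"series": [[5,[0,0,-1],[0,0,0]],[5,[0,0,-2],[0,0,0]],[5,[0,0,-3],[0,0,0]],[5,[0,0,-3.5],[0,0,0]],[5,[0,0,-3.5],[0,0,0]]]}}

```text
t: 22.78
ee_pos: [567.2, 97.3, 59.5]
eef_rot: [-0.044, 0.999, -0.0, 0.0]
wrist_force: [-2.7, -6.8, 4.7]
opening: 11.0
```

```bash
python3 -c "
from h import *
samp(3);st()"
```

```text
22.93 F [-2.59 -6.87  5.05 -1.76  0.53 -0.05] sd [0.2  0.19 0.17] p [567.18  97.36  59.52] op 10.98
t 22.93 p [567.19  97.36  59.52] phi 1.6591 z [ 6.e-04 -9.e-04 -1.e+00] F [-2.59 -6.94  5.29] T [-1.724  0.56  -0.041] op 10.98 q [ 1.700e-01  1.490e-01 -8.700e-02  1.334e+00 -1.000e-03  8.200e-02]
```

Call:
{"op": "servo_tool", "data": {"series": [[5,[0,0,-0.4],[0,0,0]],[5,[0,0,-0.7],[0,0,0]],[5,[0,-0.3,-0.7],[0,0,0]],[5,[0,-0.6,-0.7],[0,0,0]],[5,[0,-0.6,-0.7],[0,0,0]]]}}

```text
t: 23.55
ee_pos: [567.2, 97.3, 59.6]
eef_rot: [-0.044, 0.999, 0.0, 0.0]
wrist_force: [-1.7, -4.3, -0.6]
opening: 10.6
```

```bash
python3 -c "
from h import *
samp(3);st();snap('wrist','w11.png')"
```

```text
23.7 F [-1.79 -4.14 -0.98 -1.34  0.45 -0.09] sd [0.29 0.56 0.66] p [567.18  97.32  59.57] op 11.08
t 23.7 p [567.18  97.32  59.58] phi 1.6594 z [ 1.e-04  2.e-04 -1.e+00] F [-1.39 -4.78 -0.9 ] T [-1.392  0.479 -0.104] op 11.08 q [ 0.17   0.15  -0.087  1.334  0.     0.081]
```

Call:
{"op": "servo_tool", "data": {"series": [[5,[0.2,-0.4,0],[0,0,0]],[5,[0.2,-0.8,0],[0,0,0]],[5,[0.2,-0.8,0],[0,0,0]]]}}

```text
t: 24.12
ee_pos: [567.2, 97.2, 59.6]
eef_rot: [-0.045, 0.999, 0.001, 0.0]
wrist_force: [-1.7, 1.2, -4.1]
opening: 11.3
```

```bash
python3 -c "
from h import *
samp(3);st()"
```

```text
24.27 F [-2.4   4.11 -3.62  0.23  0.42 -0.06] sd [0.78 0.9  0.07] p [567.19  97.18  59.59] op 10.88
t 24.27 p [567.2   97.17  59.61] phi 1.6599 z [ 4.0e-04  1.5e-03 -1.0e+00] F [-1.47  5.37 -3.58] T [ 0.343  0.461 -0.09 ] op 10.88 q [ 1.690e-01  1.490e-01 -8.800e-02  1.333e+00  1.000e-03  8.000e-02]
```

Call:
{"op": "servo_tool", "data": {"series": [[5,[0,0.5,0.4],[0,0,0]],[5,[0,0.5,0.4],[0,0,0]],[5,[0,0.5,0.4],[0,0,0]]]}}

```text
t: 24.65
ee_pos: [567.2, 97.2, 59.6]
eef_rot: [-0.044, 0.999, 0.0, 0.0]
wrist_force: [-4.5, 2.6, 0.1]
opening: 10.7
```

```bash
python3 -c "
from h import *
samp(3);st();c=snap('wrist','w12.png')"
```

```text
24.8 F [-4.47  2.48  0.3   0.12  0.94 -0.05] sd [0.45 0.29 0.29] p [567.25  97.21  59.58] op 11.16
t 24.8 p [567.23  97.22  59.56] phi 1.6595 z [ 8.e-04  8.e-04 -1.e+00] F [-4.47  2.85 -0.08] T [ 0.133  0.921 -0.064] op 11.16 q [ 1.690e-01  1.490e-01 -8.800e-02  1.333e+00  1.000e-03  8.100e-02]
```

View pics/w12.png

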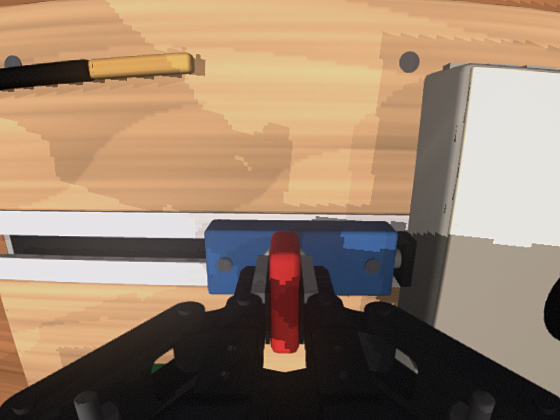

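Call:
{"op": "servo_tool", "data": {"series": [[14,[0.3,0.3,0],[0,0,0]],[20,[0.3,0.3,0],[0,0,0]],[30,[0.3,0.3,0],[0,0,0]],[35,[0.3,0.3,0],[0,0,0]],[35,[0.3,0.3,0],[0,0,0]]]}}

```text
t: 25.48
ee_pos: [567.1, 97.3, 59.4]
eef_rot: [-0.044, 0.999, 0.0, 0.001]
wrist_force: [0.1, 0.3, 0.7]
opening: 35.1
```

```bash
python3 -c "
from h import *
st();c=snap('wrist','w13.png');
def edge(f):
    c=load(f); m=bmask(c,(190,215,410,300)); P=cloud(c,m); v,u=np.nonzero(m); X=plane(c,np.c_[u,v],50); d=np.array([-np.sin(.077),np.cos(.077)]); q=X[:,:2]@d; q2=X[:,:2]@[d[1],-d[0]]; print(f,'shoe along',np.percentile(q,[.5,99.5]).round(2),'z',np.median(P[:,2]).round(2))
    m=rmask(c,(255,210,320,360)); P=cloud(c,m); print('handle z',np.percentile(P[:,2],[50,80,90]).round(1))
edge('w10.png');edge('w12.png');edge('w13.png')"
```

```text
t 25.48 p [567.06  97.33  59.42] phi 1.6593 z [ 1.e-03  5.e-04 -1.e+00] F [0.05 0.28 0.72] T [ 0.014 -0.004 -0.033] op 35.08 q [ 0.17   0.148 -0.089  1.333  0.     0.081]
w10.png shoe along [ 14.5  108.59] z 50.59
handle z [87.3 87.8 88.1]
w12.png shoe along [ 14.43 108.58] z 50.63
handle z [89.4 89.9 90.2]
w13.png shoe along [ 14.43 108.67] z 50.58
handle z [89.4 90.  90.3]
```

View pics/w13.png

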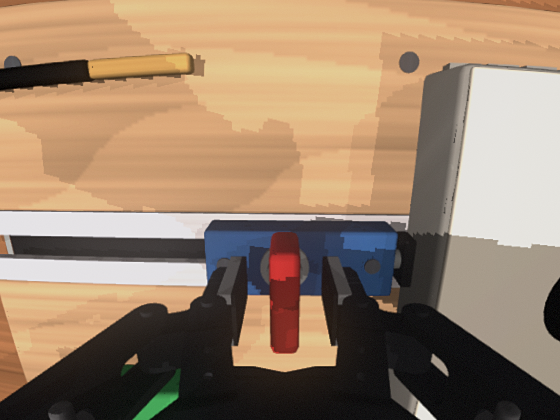

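Call:
{"op": "servo_tool", "data": {"series": [[35,[0,0,-10],[0,0,0]],[35,[0,0,-30],[0,0,0]],[35,[0,0,-60],[0,0,0]],[35,[0,0,-90],[0,0,0]],[35,[0,0,-120],[0,0,0]],[35,[0,0,-120],[0,0,0]]]}}

```text
t: 26.28
ee_pos: [568.0, 97.5, 182.7]
eef_rot: [-0.044, 0.999, 0.0, 0.003]
wrist_force: [-0.4, 0.0, -0.5]
opening: 35.0
```

```bash
python3 -c "
from h import *
st();c=snap('wrist','w14.png');t=snap('top','t14.png');
m=bmask(c,(150,120,450,330)); v,u=np.nonzero(m); X=plane(c,np.c_[u,v],50); d=np.array([-np.sin(.077),np.cos(.077)]); q=X[:,:2]@d; n=X[:,:2]@[d[1],-d[0]]; print('along',np.percentile(q,[.5,99.5]).round(2),'across',np.percentile(n,[1,99]).round(2),'z',np.median(cloud(c,m)[:,2]))
m=rmask(c,(150,120,450,360)); v,u=np.nonzero(m); X=plane(c,np.c_[u,v],90); print('handle',cv2.minAreaRect(X[:,:2].astype(np.float32)), np.percentile(cloud(c,m)[:,2],[50,90]))
im=c['img'][:,:,::-1]; cv2.imwrite('pics/w14c.png',cv2.resize(im[150:300,330:460],None,fx=4,fy=4,interpolation=cv2.INTER_CUBIC))"
```

```text
t 26.27 p [567.99  97.49 182.73] phi 1.6594 z [ 0.0057  0.0012 -1.    ] F [-0.37  0.03 -0.47] T [-0.019 -0.006 -0.028] op 34.96 q [0.17  0.131 0.13  1.564 0.    0.081]
along [ 14.43 108.33] across [556.79 590.43] z 50.6192988756542
handle ((566.91845703125, 97.52294921875), (43.95321273803711, 10.554783821105957), 4.744621753692627) [89.44178875 90.36258117]
```

View pics/w14.png

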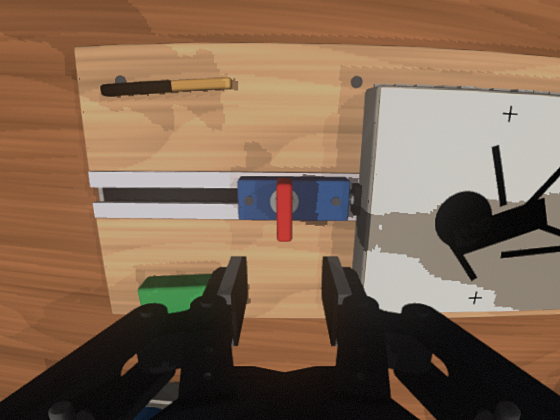

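View pics/t14.png

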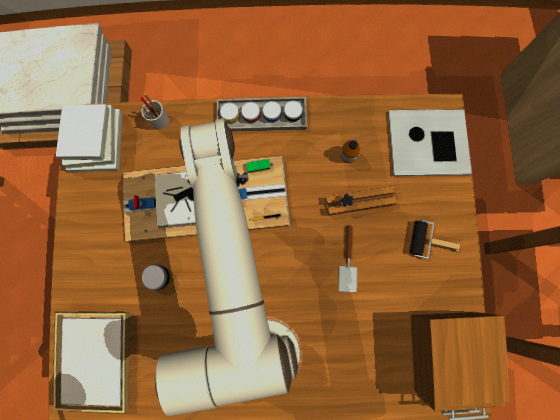

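```bash
python3 -c "
from h import *
print(ctrl.close_job())"
```

```text
the job is handed in; nothing more can be done
None
```

The stop is seated in the T-slot and locked, with its nose pressed part way in against the stone. I handed the job in at about 26 s of the 61 s allowed.

**What I did:**
- I gripped the T-handle at the rest, lowered the stop into the slot about 95 mm short of the stone, and slid it up until it touched at handle y of about 93–94 mm.
- I pushed on to handle y of 97.3 mm, pressed the handle about 5 mm, turned it a quarter turn clockwise, let it rise, opened the gripper and backed straight up.

**Last checks:**
- **Flat:** the shoe top measured 50.6 mm, against 50 mm expected.
- **Handle:** it lies within about 0.01 rad of square across the slot. It sits about 3 mm below its raised height, as expected when locked.
- **No slip:** the shoe moved less than about 0.4 mm along the slot after letting go.
- **Clearance:** the wrist force is near zero with the gripper about 120 mm above the stop. In the views I took, nothing else looks moved.

**Nose force:** I could not measure this directly after release. From the 3.3–4.8 mm of compression and the pushing force less sliding friction, I estimate 4.5–6 N.

**What went wrong or disagreed:**
- My first turn of the wrist went the wrong way and ran the last joint to its range limit. I turned it back before grasping.
- The first estimate of the slot line, taken from the bed corners, was about 5–6 mm off the later slot-edge measurements. I used the slot edges, on which all three cameras agreed to within about 1.5 mm.

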